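Dock the tube carrier

ROBOT

A 7-joint arm with a two-finger parallel gripper is mounted at the origin on the work surface. World frame = base frame: x ahead of the robot, y to its left, z up, the work surface at z = 0. Lengths are in m, angles in rad, forces in N, time in s.
With the tool pointing down it reaches from about 0.425 to 0.925 m from the base axis. Payload 6.8 kg.
Tool frame: the origin (TCP) lies midway between the tips of the shut fingers; the grasp point (between the pads) lies 19 mm behind it; y points along the fingers, z is the direction in which the jaws open and shut, and the axes are right-handed (so a half turn about y gives the same grasp; the last joint's range is limited). The gripper opens to 85 mm and grips with 20 to 120 N. Pads are 22 mm wide; open, the fingers measure 114 mm over their backs; the gripper's body (76 mm by 85 mm) begins 54 mm behind the grasp point. The pads swing forward as they close: fully open they stand 13 mm farther back than shut.
Start: joints at [-0.108, 0.477, 0.022, 1.555, -0.011, 1.109, -0.083], TCP at [0.675, 0, 0.231] pointing down, gripper open.
Joint ranges: [-2.96, 2.96], [-0.34, 2.1], [-1.41, 1.46], [0.24, 2.44], [-1.37, 4.51], [0.17, 1.92], [-2.96, 2.96]. Speed limits (rad/s): [2.39, 2.39, 3.14, 3.14, 3.14, 3.14, 3.14].

INTERFACE

Orientations are given as a unit quaternion [w, x, y, z].
In Python, from station import bot gives the robot as it stands. The module is installed in compiled form; this text tells all that it offers.
- The arm moves only by the shell command python3 -m crank 'ROWS' [FORCE]. ROWS is JSON, a list of rows, each an object with "linear": the shift along the tool's x, y, z in m, a list of three; "dr": the turn, a rotation vector about the tool's x, y, z in degrees, a list of three; "hand": the gripper command: -1 is shut, 1 is fully open, values between are in proportion. A call has 1 to 10 rows; each row is the pose to reach, as a shift and turn from the pose commanded when the call began, along the tool's axes at that moment; what a row does not reach only later rows make up. A row lasts 1/12 s, in which the tool goes at most 41.7 mm and 7.16 degrees, less where a joint would pass 70% of its speed; a pose out of reach is approached as far as the arm can. A call with a gripper value outside its range is refused whole. The fingers move at their own pace and stop on an object; FORCE is the grip in N (left out, the last holds). Time passes only in rows, so rows that repeat a pose let the fingers close. It gives the time, the measured TCP pose, the force and the opening at its end, in the units of the state.
- bot.get_obs(): the state, without advancing time (a new reading comes with each control period).
- bot.read_camera(name): name is "scene" or "side" or "wrist"; returns the picture (400x640x3 uint8, blue, green, red); there is no depth.
- bot.camera_params(name): a dict with "K" (3x3 intrinsics, pixels), "k1" (the pictures are not rectified: a ray, as slopes to the right and down, at radius r is drawn at 1 + k1 r^2 times it, then the intrinsics apply), "R" (3x3) and "t" (3): a world point X has camera coordinates R X + t; the wrist camera has in their place "hand_eye" (4x4, takes a point from camera to tool coordinates, whose origin is the TCP and whose axes are the tool frame's). Camera axes: x right, y down, z forward; pixel columns grow to the right and rows downward; lengths in m; the calibration is good to about 2 mm. A picture is of the moment at which its call begins: read the wrist's pose just before it. camera_params takes no time and is no camera call.
- bot.hand_in(): hands the job in, once; it reports no verdict.
Trained networks look in the newest picture that a camera, given by its name, has taken for a name from the list of things; names that differ only in an ending like _2 or _b are one class to them, and where a whole thing is asked for, a point or a joint stands for the part that bears it (a point fixed in the world has none). Each returns a list of dicts, best first, with "score" (0 to 1); they miss things now and then, are a little off and sometimes report something else, mostly with a low value. They report only what shows in the picture. A call takes as long as a camera call. They do not tell look-alikes from the thing itself.
- bot.search_frame(camera, target): "extent" ([left, top, right, bottom] in pixels, round what is visible of it).
- bot.cut_out(camera, target): "pixels" (400x640 bool, what is visible of it) and "extent" ([left, top, right, bottom] in pixels, round what is visible of it).
- bot.place_of(camera, target): "xy" ([column, row] in pixels: a listed point, or the origin of a listed thing).
The state is a dict: "t": time; "q": joint angles; "joint_vel": joint speeds; "joint_torque": joint torques, N m; "eef_pos": TCP position; "tool_rot": TCP orientation; "contact_force": force on the tool from outside, world axes, zero at the start; "torque": the same for the moment, N m; "gripper_width": opening from 0.0 (shut) to 1.0 (fully open).
Only numpy, scipy, OpenCV 4.12 (cv2) and the standard library are available. Lean on these libraries where they do the work, as an engineer would, in place of code of your own. Each camera call takes 0.05 s, during which the arm holds its last target. There are 200 camera calls.

TASK

Push the carrier that holds the capped tubes along its lane of the loading dock, towards the end with the push button, until it drops into its locating notches, sliding it all the way and never lifting it. Then press the dock's push button fully down and let it come back up. Do not press the button before the carrier has dropped in, and leave the empty carrier and everything else where it is.

Things in the scene. Friction and masses are not known exactly. Their poses are not given: they have to be found in the camera images.
- dock: White loading dock fixed on the bench, 204 mm (its x) by 450 mm (its y), yaw varies. Origin on the bench surface, midway across its two lanes. The lanes run along its y, centred at its x = -50 and +50 mm, 84 mm wide between walls 27 mm high, open above; their aluminium floor is 11 mm above the bench from y = -190 to +190 mm. At y 190 to 260 mm a console 50 mm high carries the push button.
- seat_a (a point): where a carrier's origin lies once dropped in, lane at dock x = -50 mm: dock y = +85 mm, 6 mm above the bench. Floor notches 5 mm deep, 16 mm long in y: two outer ones 60 mm ahead (+y) of this point and a middle one 60 mm behind it
- seat_b (a point): the same for the lane at dock x = +50 mm
- tube_carrier: Grey board 81 mm (x) by 160 mm (y), 0.3 to 0.6 kg, loose in either lane, axes parallel to the dock's. A block with eight orange-capped tubes fixed in it stands on it, tops 70 mm above the origin. Origin: centre of the board, at the soles of its feet (11 mm above the bench at the start). Slides by friction. Pushed to dock +y it drops 5 mm at the seat and is stopped there by the notch ends.
- carrier_feet (a point): point under the middle of the tube carrier, on its origin. Feet are 8 mm high and 12 mm long in y: two outer ones at carrier y = +60, one in the middle at y = -60 mm, so there is 2 mm play in the notches. Board top 13 mm, block y = -26 to +74 mm, 50 mm wide
- push_tab (a point): point on the middle of the outer (-y) face of the tube carrier's push tab, an upright plate along its rear edge, 50 mm wide, 8 mm thick, top 45 mm above the carrier's origin. The point is at carrier y = -80 mm, 30 mm above its origin; the clear space behind it in the lane is at least 45 mm long and 84 mm wide
- empty_carrier: the same carrier board with an empty block without tubes (block top 40 mm above its origin), loose in the other lane; origin and axes as for the tube carrier; not to be moved
- load_button (a joint): travel of the push button in m: 0 up, 0.006 fully down; its spring takes about 5 N to push fully down and returns it
- load_button_top (a point): centre of the top of the round grey push button, 30 mm across, on the dock's console, dock x = +65, y = +225 mm; it is pressed straight down
- vial: bystander: small amber vial with a cap, 24 mm across, 45 mm tall, standing on the dock's end console beside the push button; loose, origin under its centre; not to be moved
- sharps_tub: bystander: open yellow waste tub, 100 x 150 x 110 mm; loose, origin under its centre; not to be moved
- wire_rack: bystander: steel rack full of capped tubes, 66 x 132 x 86 mm; loose, origin under its centre; not to be moved
- beaker: bystander: glass beaker, 70 mm across, 90 mm tall; loose, origin under its centre; not to be moved
- marker: bystander: marker pen lying down, 135 mm long; loose, origin under its centre; not to be moved
Things that resemble listed ones, but are neither listed nor needed, are in the scene too. Leave any blue or pink look-alike of the tube_carrier alone.

How it is judged:
On the way, in this order (a step that is already met when the one before it is completed fails the run):
1. the tube carrier has dropped into its notches (y of tube_carrier in the frame of dock between 0.08 and 0.09 m and z of tube_carrier in the frame of dock below 0.008 m and angle between tube_carrier's own z axis and vertical below 0.03 rad), for 0.2 s.
2. the push button is fully down (value of joint load_button above 0.005 m), for 0.02 s.
At the end, for the whole second after the job is handed in: The tube carrier rests in its notches: origin at dock y 80 to 90 mm, less than 8 mm above the bench, level within 0.03 rad, at rest; the button is up again (within 1.5 mm); the empty carrier is within 15 mm of its start (all of step 1 and value of joint load_button below 0.0015 m and linear speed of tube_carrier below 0.01 m/s and distance of empty_carrier from where it was at the start of the episode below 0.015 m); the robot touches nothing.
It fails at once if the button is pressed (3 mm) before the carrier has dropped in (value of joint load_button above 0.003 m and not (y of tube_carrier in the frame of dock between 0.08 and 0.09 m and z of tube_carrier in the frame of dock below 0.008 m and angle between tube_carrier's own z axis and vertical below 0.03 rad)).
It fails at once if the tube carrier is lifted 10 mm off its floor or tipped by 0.2 rad (z of tube_carrier in the frame of dock above 0.021 m or angle between tube_carrier's own z axis and vertical above 0.2 rad).
It fails at once if the empty carrier is moved by 15 mm (distance of empty_carrier from where it was at the start of the episode above 0.015 m).
It fails at once if a bystander is moved by 25 mm (distance of any of vial, sharps_tub, wire_rack, beaker, marker from where it was at the start of the episode above 0.025 m).
It also fails if it takes over 42 s, if anything falls off the work surface, if the arm or the gripper's body presses on something with over 40 N, if the wrist force passes 120 N, or if a joint passes its speed limit or range.

## Working session

There is one attempt and no reset: what is moved stays moved. The work goes in short steps, Python scripts to look and compute and a shell command to move; the robot and the scene stay as the last step left them, time stands still between calls to the robot, and variables do not carry over. Pictures are saved under pics/ and viewed, about 8 in all and at most 12, crops included, and the job is handed in when it is done.

```bash
mkdir -p pics; python3 - <<'E'
from station import bot
import cv2,numpy as np
for c in("scene","side"):
    cv2.imwrite(f"pics/{c}0.png",bot.read_camera(c))
    p=bot.camera_params(c);print(c,p)
    for n in("dock","tube_carrier","empty_carrier","push_tab","carrier_feet","load_button_top","seat_a","seat_b","vial"):
        r=bot.place_of(c,n);print(n,[(np.round(d["xy"]).tolist(),round(d["score"],2)) for d in r[:4]])
print(bot.camera_params("wrist"))
print(bot.get_obs())
E
```

```text
scene {'K': array([[437.48897061,   0.        , 319.66634386],
       [  0.        , 437.48897061, 190.23956722],
       [  0.        ,   0.        ,   1.        ]]), 'k1': -0.0991077154474666, 'R': array([[ 0.87286605,  0.48761787,  0.01826684],
       [ 0.32525567, -0.55350578, -0.76670731],
       [-0.36374939,  0.67517417, -0.64173688]]), 't': array([-0.37873489, -0.08730255,  1.4664521 ])}
dock [([358.0, 216.0], 0.59)]
tube_carrier [([182.0, 244.0], 0.98), ([366.0, 230.0], 0.91), ([312.0, 153.0], 0.88)]
empty_carrier [([304.0, 342.0], 0.2)]
push_tab [([208.0, 244.0], 0.91), ([350.0, 241.0], 0.89), ([314.0, 159.0], 0.64), ([253.0, 247.0], 0.59)]
carrier_feet [([257.0, 277.0], 0.73), ([314.0, 151.0], 0.68), ([182.0, 250.0], 0.67), ([363.0, 227.0], 0.66)]
load_button_top [([302.0, 340.0], 0.59), ([404.0, 163.0], 0.58), ([362.0, 229.0], 0.58)]
seat_a [([351.0, 194.0], 0.93), ([381.0, 200.0], 0.57)]
seat_b [([351.0, 194.0], 0.93), ([381.0, 200.0], 0.57)]
vial [([365.0, 156.0], 0.67)]
side {'K': array([[381.74566363,   0.        , 322.33127888],
       [  0.        , 381.74566363, 198
[... 1388 characters left out ...]
0]])}
{'t': 1.0, 'q': array([-0.10810933,  0.47697704,  0.02241051,  1.5554055 , -0.011488  ,
        1.10927283, -0.08309662]), 'joint_vel': array([-0.00146586,  0.00066518,  0.00080288, -0.00046767,  0.00091771,
        0.00047533,  0.00273328]), 'joint_torque': array([ 8.11623886e-04, -5.96325445e+01,  1.60715651e+00, -2.81549531e+01,
        1.24640795e-02,  1.66412799e-03,  1.53261442e-05]), 'eef_pos': array([6.75024262e-01, 3.58153243e-06, 2.31321200e-01]), 'tool_rot': array([-0.50001436,  0.49997942, -0.49998762,  0.5000186 ]), 'contact_force': array([ 0.17519084, -0.00380217, -0.54558315]), 'torque': array([ 0.03359143, -0.03257793, -0.03458141]), 'gripper_width': 1.0002074395425609}
```

View pics/scene0.png

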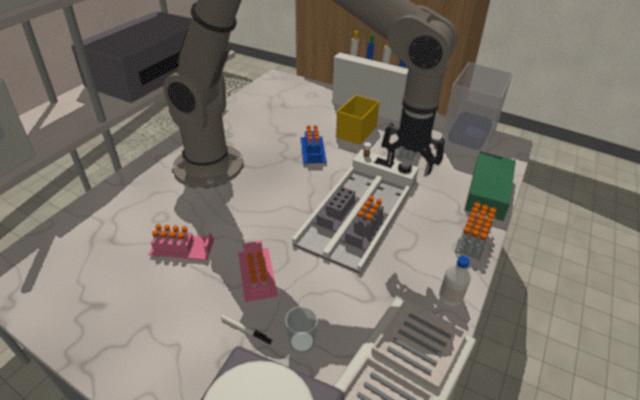

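View pics/side0.png

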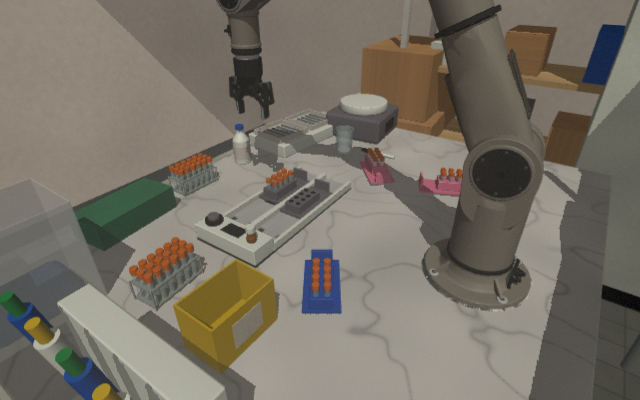

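```bash
python3 - <<'E'
import cv2,numpy as np
a=cv2.imread("pics/scene0.png")[140:280,280:430];b=cv2.imread("pics/side0.png")[160:270,185:365]
f=lambda i,s:cv2.resize(i,None,fx=s,fy=s,interpolation=cv2.INTER_CUBIC)
A=f(a,2.6);A=f(a,4);cv2.imwrite("pics/c1.png",A);cv2.imwrite("pics/c2.png",f(b,4))
E
```

```text
(no output)
```

View pics/c1.png

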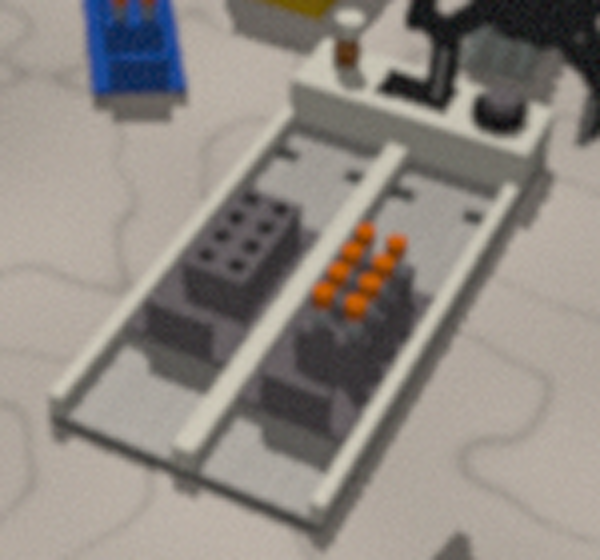

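View pics/c2.png

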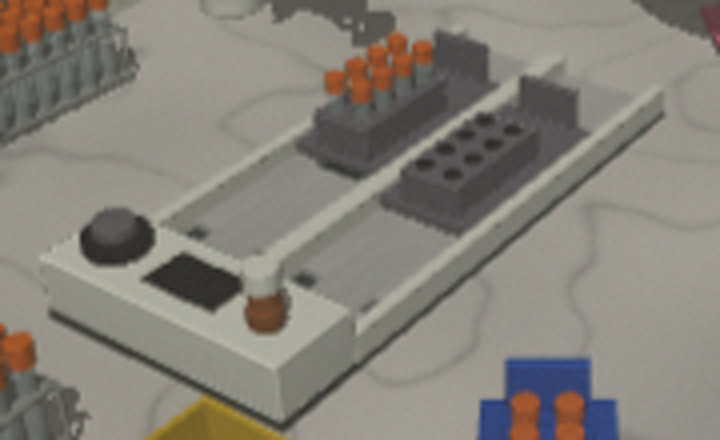

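```bash
cat >h.py <<'E'
import numpy as np,cv2
from station import bot
from scipy.optimize import least_squares
from scipy.spatial.transform import Rotation as Rot
P={c:bot.camera_params(c) for c in("scene","side","wrist")}
def ext(c,o=None):
    p=P[c]
    if c!="wrist":return p["R"],p["t"]
    q=np.array(o["tool_rot"]);T=np.eye(4);T[:3,:3]=Rot.from_quat(q[[1,2,3,0]]).as_matrix();T[:3,3]=o["eef_pos"]
    M=np.linalg.inv(T@p["hand_eye"]);return M[:3,:3],M[:3,3]
def proj(c,X,o=None):
    R,t=ext(c,o);s=np.atleast_2d(X)@R.T+t
    s=s[:,:2]/s[:,2:];s=s*(1+P[c]["k1"]*(s**2).sum(1,keepdims=True));K=P[c]["K"]
    return s*[K[0,0],K[1,1]]+K[:2,2]
def d2w(v,X):
    X=np.atleast_2d(np.array(X,float));c,s=np.cos(v[2]),np.sin(v[2])
    return np.c_[v[0]+c*X[:,0]-s*X[:,1],v[1]+s*X[:,0]+c*X[:,1],X[:,2]]
E
python3 - <<'E'
from h import *
A=np.array
S=A([(297,88),(330,42),(533,160),(55,400),(190,450)])/4+[280,140]
SX=A([(-102,190,50),(-102,260,50),(102,190,50),(-102,-190,27),(0,-190,27)])/1000
D=A([(42,257),(278,370),(355,320),(663,92),(560,62)])/4+[185,160]
DX=A([(102,260,50),(-102,260,50),(-102,190,50),(-102,-190,27),(0,-190,27)])/1000
f=lambda v:np.r_[(proj("scene",d2w(v,SX))-S).ravel(),(proj("side",d2w(v,DX))-D).ravel()]
best=min((least_squares(f,[.7,0,a],loss="soft_l1") for a in np.arange(-3,3.2,.7)),key=lambda r:r.cost)
v=best.x;print(v,np.rad2deg(v[2]));print(f(v).reshape(-1,2).round(1).tolist())
np.save("dock.npy",v)
for n,X in dict(btn=(.065,.225,.06),seat=(.05,.085,.006),vial=(-.065,.225,.05)).items():print(n,d2w(v,X),proj("scene",d2w(v,X)),proj("side",d2w(v,X)))
b=lambda p:(proj("scene",d2w(v,(.065,.225,p[0])))-(A([502,97])/4+[280,140])).ravel()
print("btnz",least_squares(b,[.06]).x,b([.06]))
tab=lambda p:np.r_[(proj("scene",d2w(v,[(.025,p[0]-.08,.056),(.075,p[0]-.08,.056)]))-A([(265,373),(332,400)])/4-[280,140]).ravel(),
 (proj("side",d2w(v,[(.025,p[0]-.08,.056),(.075,p[0]-.08,.056)]))-A([(490,53),(440,28)])/4-[185,160]).ravel()]
r=least_squares(tab,[0.]);print("carrier y",r.x,r.fun.round(1))
E
```

```text
[0.54223034 0.02228969 0.02504962] 1.4352375569986455
[[-2.3, -2.6], [-2.0, -1.8], [-1.4, -1.6], [-1.2, -1.0], [-1.1, 0.2], [-1.7, -1.6], [-0.8, -2.3], [-0.7, -5.1], [-1.1, -2.6], [-2.1, -3.2]]
btn [[0.60157437 0.24884716 0.06      ]] [[404.7098823  166.39111407]] [[213.61436282 217.41273428]]
seat [[0.59008566 0.10851537 0.006     ]] [[382.23278233 203.4438042 ]] [[256.43670744 211.52537419]]
vial [[0.47161516 0.24559105 0.05      ]] [[366.61945641 157.16892651]] [[251.98334513 237.21779755]]
btnz [0.06869212] [-0.7901177   2.14111407]
carrier y [-0.0486369] [-0.5  0.2  0.1  0.  -1.7 -3.5 -1.8 -1. ]
```

```bash
python3 -m crank '[{"linear":[0.02,-0.02,-0.04],"dr":[0,-1.4,0],"hand":-1},{"linear":[0.02,-0.02,-0.08],"dr":[0,-1.4,0],"hand":-1},{"linear":[0.02,-0.02,-0.08],"dr":[0,-1.4,0],"hand":-1},{"linear":[0.02,-0.02,-0.08],"dr":[0,-1.4,0],"hand":-1},{"linear":[0.02,-0.02,-0.08],"dr":[0,-1.4,0],"hand":-1},{"linear":[0.02,-0.02,-0.08],"dr":[0,-1.4,0],"hand":-1}]'
python3 - <<'E'
from h import *
o=bot.get_obs();im=bot.read_camera("wrist");cv2.imwrite("pics/w1raw.png",im)
np.save("o1.npy",o,allow_pickle=True)
print(o["eef_pos"],o["gripper_width"],o["contact_force"])
for n in("load_button_top","push_tab","carrier_feet","seat_b"):print(n,[(np.round(d["xy"]).tolist(),round(d["score"],2)) for d in bot.place_of("wrist",n)[:4]])
v=np.load("dock.npy")
for X in[(.065,.225,.06),(-.102,-.19,.027),(.102,-.19,.027),(-.102,.19,.05),(.102,.19,.05),(.025,-.129,.056),(.075,-.129,.056)]:
    p=proj("wrist",d2w(v,X),o)[0];print(X,p.round(1));cv2.drawMarker(im,tuple(int(round(k)) for k in p),(0,0,255),0,8)
cv2.imwrite("pics/w1.png",im)
E
```

```text
t: 1.5
eef_pos: [0.5964, -0.0194, 0.2517]
tool_rot: [0.507, -0.506, 0.493, -0.494]
contact_force: [-0.0, 0.7, 0.8]
gripper_width: 0.147
[ 0.59637751 -0.01943026  0.2516655 ] 0.1468134344024817 [-0.02855499  0.69603373  0.75932433]
load_button_top []
push_tab [([317.0, 243.0], 0.89), ([163.0, 316.0], 0.63), ([103.0, 346.0], 0.61)]
carrier_feet [([83.0, 343.0], 0.96), ([207.0, 340.0], 0.79)]
seat_b [([237.0, 62.0], 0.79), ([314.0, 67.0], 0.56)]
(0.065, 0.225, 0.06) [335.8 -96.2]
(-0.102, -0.19, 0.027) [214.3 277.4]
(0.102, -0.19, 0.027) [358.  277.7]
(-0.102, 0.19, 0.05) [169.8 -46. ]
(0.102, 0.19, 0.05) [372.2 -48.8]
(0.025, -0.129, 0.056) [301.1 247.2]
(0.075, -0.129, 0.056) [340.8 247.2]
```

View pics/w1.png

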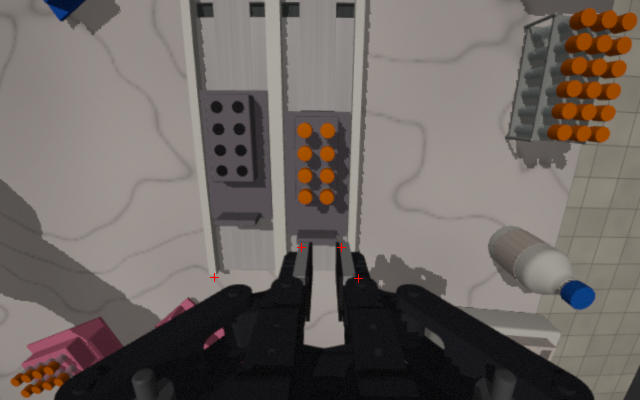

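```bash
python3 - <<'E'
from h import *
o=np.load("o1.npy",allow_pickle=True).item();v=np.load("dock.npy")
X=[(-.05,.145,.009),(.05,.145,.009),(-.102,-.19,.027),(0,-.19,.027)]
U=np.array([(231,10),(319.5,10),(212,277),(284,273)])
f=lambda v:(proj("wrist",d2w(v,X),o)-U).ravel()
print(f(v).reshape(-1,2).round(1).tolist())
r=least_squares(f,v);v=r.x;print(v,r.fun.round(1));np.save("dock.npy",v)
g=lambda p:(proj("wrist",d2w(v,[(p[1],p[0]-.08,.056)]),o)-(318,241)).ravel()
r=least_squares(g,[-.05,.05]);print("carrier y,x",r.x)
print("tabface",d2w(v,(.05,r.x[0]-.08,.04)),"face at seat",d2w(v,(.05,.005,.04)),"btn",d2w(v,(.065,.225,.06)))
im=cv2.imread("pics/w1raw.png");cv2.imwrite("pics/w1z.png",cv2.resize(im[0:290,180:380],None,fx=2,fy=2,interpolation=cv2.INTER_CUBIC))
E
```

```text
[[4.0, 4.3], [1.1, 3.5], [2.3, 0.4], [1.9, 4.7]]
[0.53939637 0.02640798 0.026648  ] [ 1.2  0.4 -1.5 -0.5  0.3 -2.1  0.   2.1]
carrier y,x [-0.04478964  0.04889434]
tabface [[ 0.59270362 -0.09700512  0.04      ]] face at seat [[0.5892454  0.03273845 0.04      ]] btn [[0.5983782  0.25306001 0.06      ]]
```

View pics/w1z.png

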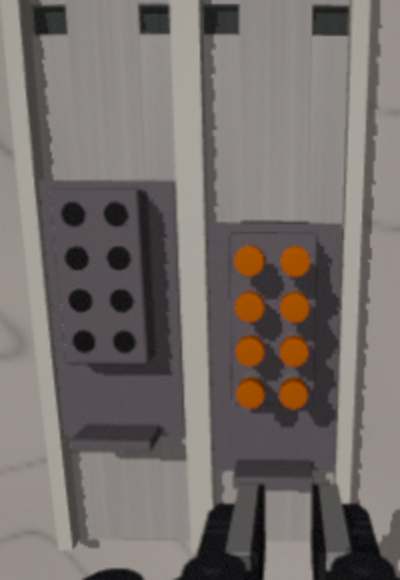

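```bash
python3 -m crank '[{"linear":[0.04,0,-0.005],"dr":[0,0,0],"hand":-1},{"linear":[0.08,0,-0.005],"dr":[0,0,0],"hand":-1},{"linear":[0.113,0.01,-0.005],"dr":[0,0,0],"hand":-1},{"linear":[0.113,0.05,-0.005],"dr":[0,0,0],"hand":-1},{"linear":[0.113,0.09,-0.005],"dr":[0,0,0],"hand":-1},{"linear":[0.113,0.12,-0.005],"dr":[0,0,0],"hand":-1},{"linear":[0.113,0.12,-0.005],"dr":[0,0,0],"hand":-1}]'
python3 - <<'E'
from h import *
o=bot.get_obs();print(o["eef_pos"],o["gripper_width"],o["contact_force"])
a=bot.read_camera("wrist");b=bot.read_camera("side")
cv2.imwrite("pics/c3.png",np.vstack([cv2.resize(a[140:340,200:440],(480,400)),cv2.resize(b[150:250,240:360],(480,400))])[:600+200][:800].copy() if 0 else np.hstack([a[100:400,180:460],cv2.resize(b[130:260,230:380],(346,300))]))
E
```

```text
t: 2.33
eef_pos: [0.5885, -0.1324, 0.1248]
tool_rot: [-0.504, 0.508, -0.497, 0.491]
contact_force: [-1.4, -0.1, -0.2]
gripper_width: 0.0
[ 0.58848952 -0.1324161   0.1248157 ] 0.0004147605602867144 [-1.39890715 -0.08373188 -0.19084018]
```

View pics/c3.png

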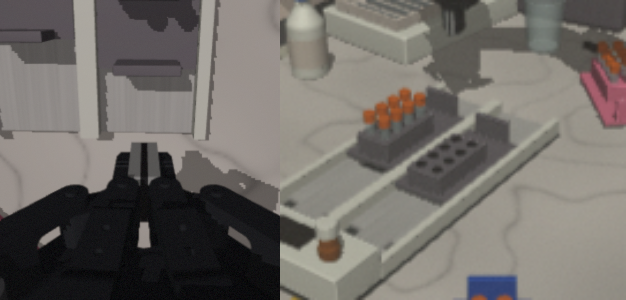

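```bash
python3 - <<'E'
from h import *
o=bot.get_obs();print(o["eef_pos"],o["tool_rot"],o["contact_force"]);v=np.load("dock.npy")
print(proj("wrist",d2w(v,[(0,-.19,.027),(.097,-.19,.027),(.025,-.125,.056),(.075,-.125,.056)]),o).round(), "seen (268,238),(383,238),(295,175),(361,175)")
e=np.array(o["eef_pos"]);print(proj("wrist",[e,[e[0],e[1]-.011,.034],[e[0],e[1]+.011,.034]],o).round())
q=np.array(o["tool_rot"]);R=Rot.from_quat(q[[1,2,3,0]]).as_matrix();print(R.round(4));print(R.T@(np.array([.5935,-.132,.034])-e))
E
```

```text
[ 0.59272319 -0.13291832  0.13098045] [-0.50573969  0.50654056 -0.4943093   0.49325687] [ 0.49643284 -0.84846526  0.85714094]
[[270. 234.]
 [377. 234.]
 [291. 168.]
 [358. 168.]] seen (268,238),(383,238),(295,175),(361,175)
[[323. 258.]
 [323. 217.]
 [324. 192.]]
[[ 2.470e-02 -1.900e-03  9.997e-01]
 [-9.997e-01  2.000e-04  2.470e-02]
 [-3.000e-04 -1.000e+00 -1.900e-03]]
[-0.00087223  0.09697904  0.00097868]
```

```bash
python3 -m crank '[{"linear":[0,0.03,0.001],"dr":[0,0,0],"hand":-1},{"linear":[0,0.06,0.001],"dr":[0,0,0],"hand":-1},{"linear":[0,0.085,0.001],"dr":[0,0,0],"hand":-1},{"linear":[0,0.097,0.001],"dr":[0,0,0],"hand":-1},{"linear":[0,0.097,0.001],"dr":[0,0,0],"hand":-1},{"linear":[0,0.097,0.001],"dr":[0,0,0],"hand":-1}]'
python3 -m crank '[{"linear":[-0.01,0,0],"dr":[0,0,0],"hand":-1},{"linear":[-0.02,0,0],"dr":[0,0,0],"hand":-1},{"linear":[-0.03,0,0],"dr":[0,0,0],"hand":-1},{"linear":[-0.04,0,0],"dr":[0,0,0],"hand":-1},{"linear":[-0.04,0,0],"dr":[0,0,0],"hand":-1}]'
python3 - <<'E'
from h import *
o=bot.get_obs();a=bot.read_camera("wrist");b=bot.read_camera("side");v=np.load("dock.npy")
print(o["eef_pos"])
cv2.imwrite("pics/c4.png",np.hstack([a[0:300,180:460],cv2.resize(b[130:260,230:380],(346,300))]))
E
```

```text
t: 2.93
eef_pos: [0.5952, -0.1332, 0.036]
tool_rot: [0.507, -0.506, 0.493, -0.494]
contact_force: [0.3, 0.8, -0.1]
gripper_width: 0.0
t: 3.35
eef_pos: [0.5935, -0.0893, 0.0351]
tool_rot: [0.508, -0.506, 0.493, -0.493]
contact_force: [-0.7, -0.1, 0.8]
gripper_width: 0.001
[ 0.59349743 -0.08934659  0.035086  ]
```

View pics/c4.png

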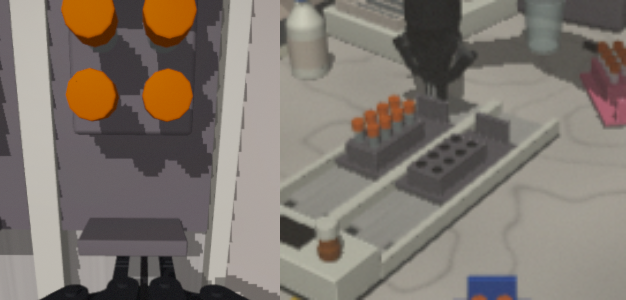

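```bash
python3 -m crank '[{"linear":[-0.01,0,0],"dr":[0,0,0],"hand":-1},{"linear":[-0.02,0,0],"dr":[0,0,0],"hand":-1},{"linear":[-0.03,0,0],"dr":[0,0,0],"hand":-1},{"linear":[-0.04,0,0],"dr":[0,0,0],"hand":-1},{"linear":[-0.05,0,0],"dr":[0,0,0],"hand":-1},{"linear":[-0.06,0,0],"dr":[0,0,0],"hand":-1},{"linear":[-0.07,0,0],"dr":[0,0,0],"hand":-1},{"linear":[-0.077,0,0],"dr":[0,0,0],"hand":-1},{"linear":[-0.082,0,0],"dr":[0,0,0],"hand":-1},{"linear":[-0.085,0,0],"dr":[0,0,0],"hand":-1}]'
python3 -m crank '[{"linear":[-0.002,0,0],"dr":[0,0,0],"hand":-1},{"linear":[-0.004,0,0],"dr":[0,0,0],"hand":-1},{"linear":[-0.006,0,0],"dr":[0,0,0],"hand":-1},{"linear":[-0.008,0,0],"dr":[0,0,0],"hand":-1},{"linear":[-0.010,0,0],"dr":[0,0,0],"hand":-1}]'
python3 -m crank '[{"linear":[-0.001,0,0],"dr":[0,0,0],"hand":-1},{"linear":[-0.003,0,0],"dr":[0,0,0],"hand":-1},{"linear":[-0.004,0,0],"dr":[0,0,0],"hand":-1}]'
python3 - <<'E'
from h import *
o=bot.get_obs();a=bot.read_camera("wrist");b=bot.read_camera("side")
print(o["eef_pos"],o["contact_force"])
cv2.imwrite("pics/c5.png",np.hstack([a[0:300,180:460],cv2.resize(b[160:260,230:345],(345,300))]))
E
```

```text
t: 4.28
eef_pos: [0.5907, -0.0071, 0.0343]
tool_rot: [0.506, -0.506, 0.494, -0.494]
contact_force: [-0.1, -4.4, 1.3]
gripper_width: 0.001
t: 4.7
eef_pos: [0.5905, 0.0016, 0.0343]
tool_rot: [-0.506, 0.506, -0.494, 0.494]
contact_force: [0.2, -3.5, 0.7]
gripper_width: -0.0
t: 4.95
eef_pos: [0.5904, 0.0061, 0.0343]
tool_rot: [0.506, -0.506, 0.494, -0.494]
contact_force: [-0.7, -3.3, 2.3]
gripper_width: -0.001
[0.5903949 0.0061384 0.034326 ] [-0.68245267 -3.32874638  2.31347628]
```

```bash
for i in 1 2 3; do :; done
python3 -m crank '[{"linear":[-0.001,0,0],"dr":[0,0,0],"hand":-1},{"linear":[-0.002,0,0],"dr":[0,0,0],"hand":-1},{"linear":[-0.003,0,0],"dr":[0,0,0],"hand":-1},{"linear":[-0.004,0,0],"dr":[0,0,0],"hand":-1},{"linear":[-0.005,0,0],"dr":[0,0,0],"hand":-1}]'
python3 -m crank '[{"linear":[-0.001,0,0],"dr":[0,0,0],"hand":-1},{"linear":[-0.002,0,0],"dr":[0,0,0],"hand":-1},{"linear":[-0.003,0,0],"dr":[0,0,0],"hand":-1}]'
python3 -m crank '[{"linear":[-0.001,0,0],"dr":[0,0,0],"hand":-1},{"linear":[-0.002,0,0],"dr":[0,0,0],"hand":-1},{"linear":[-0.003,0,0],"dr":[0,0,0],"hand":-1}]'
```

```text
t: 5.47
eef_pos: [0.5902, 0.011, 0.0343]
tool_rot: [-0.506, 0.506, -0.494, 0.494]
contact_force: [-0.6, -3.3, 1.4]
gripper_width: -0.0
t: 5.72
eef_pos: [0.5901, 0.0141, 0.0343]
tool_rot: [-0.506, 0.506, -0.494, 0.494]
contact_force: [-0.5, -2.6, 1.2]
gripper_width: 0.0
t: 5.97
eef_pos: [0.5901, 0.0171, 0.0342]
tool_rot: [-0.506, 0.506, -0.494, 0.494]
contact_force: [0.6, -2.9, 0.8]
gripper_width: 0.006
```

```bash
python3 -m crank '[{"linear":[-0.001,0,0],"dr":[0,0,0],"hand":-1},{"linear":[-0.002,0,0],"dr":[0,0,0],"hand":-1}]'
python3 -m crank '[{"linear":[-0.001,0,0],"dr":[0,0,0],"hand":-1},{"linear":[-0.002,0,0],"dr":[0,0,0],"hand":-1}]'
python3 - <<'E'
from h import *
o=bot.get_obs();a=bot.read_camera("wrist");b=bot.read_camera("side")
print(o["eef_pos"],o["contact_force"])
cv2.imwrite("pics/c6.png",np.hstack([a[0:300,180:460],cv2.resize(b[160:260,230:345],(345,300))]))
E
```

```text
t: 6.13
eef_pos: [0.5899, 0.0194, 0.0342]
tool_rot: [0.506, -0.506, 0.494, -0.494]
contact_force: [0.2, -2.3, 1.1]
gripper_width: -0.0
t: 6.3
eef_pos: [0.5899, 0.0211, 0.0342]
tool_rot: [-0.506, 0.506, -0.494, 0.494]
contact_force: [0.4, -2.0, 0.1]
gripper_width: 0.004
[0.58988703 0.02108612 0.0342032 ] [ 0.42096215 -2.01562311  0.12624329]
```

View pics/c6.png

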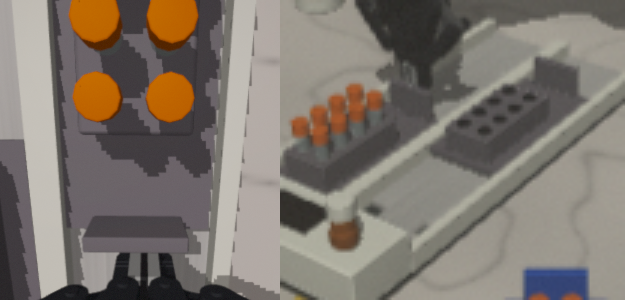

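```bash
python3 -m crank '[{"linear":[-0.001,0,0],"dr":[0,0,0],"hand":-1},{"linear":[-0.002,0,0],"dr":[0,0,0],"hand":-1}]'
python3 -m crank '[{"linear":[-0.001,0,0],"dr":[0,0,0],"hand":-1},{"linear":[-0.002,0,0],"dr":[0,0,0],"hand":-1}]'
python3 - <<'E'
from h import *
o=bot.get_obs();a=bot.read_camera("wrist");b=bot.read_camera("scene")
print(o["eef_pos"],o["contact_force"])
cv2.imwrite("pics/c7.png",np.hstack([a[0:300,180:460],cv2.resize(b[140:260,290:430],(350,300))]))
import cv2 as c
d=c.absdiff(a,a)
m=c.inRange(a,(0,60,180),(90,160,255));n,l,s,ce=c.connectedComponentsWithStats(m)
print([(ce[i].round(1).tolist(),s[i][4]) for i in range(1,n) if s[i][4]>500])
p=c.imread("pics/c6.png")[:,:280];m=c.inRange(p,(0,60,180),(90,160,255));n,l,s,ce=c.connectedComponentsWithStats(m)
print([((ce[i]+[180,0]).round(1).tolist(),s[i][4]) for i in range(1,n) if s[i][4]>500])
E
```

```text
t: 6.57
eef_pos: [0.5898, 0.0223, 0.0342]
tool_rot: [-0.506, 0.506, -0.494, 0.494]
contact_force: [0.7, -5.5, 0.4]
gripper_width: -0.002
t: 6.73
eef_pos: [0.5898, 0.0224, 0.0342]
tool_rot: [-0.505, 0.506, -0.494, 0.495]
contact_force: [1.0, -9.9, 0.9]
gripper_width: 0.002
[0.5898292  0.02236052 0.03424488] [ 0.96536278 -9.86812326  0.86926675]
[([272.6, 17.8], np.int32(1639)), ([351.1, 18.0], np.int32(1655)), ([275.2, 96.2], np.int32(1681)), ([349.1, 96.6], np.int32(1689))]
[([273.3, 17.5], np.int32(1612)), ([351.7, 17.8], np.int32(1639)), ([275.7, 95.6], np.int32(1678)), ([349.5, 96.1], np.int32(1688))]
```

```bash
python3 - <<'E'
import cv2 as c
for f in("c4","c5","c6","c7"):
    p=c.imread(f"pics/{f}.png")[:,:280];m=c.inRange(p,(0,60,180),(90,160,255));n,l,s,ce=c.connectedComponentsWithStats(m)
    print(f,[((ce[i]+[180,0]).round(1).tolist(),int(s[i][4])) for i in range(1,n) if s[i][4]>500])
E
```

```text
c4 [([266.9, 14.8], 1426), ([348.5, 15.0], 1430), ([269.6, 93.3], 1799), ([346.7, 93.8], 1793)]
c5 [([269.7, 15.4], 1537), ([352.3, 15.6], 1558), ([272.5, 94.7], 1873), ([350.1, 95.2], 1888)]
c6 [([273.3, 17.5], 1612), ([351.7, 17.8], 1639), ([275.7, 95.6], 1678), ([349.5, 96.1], 1688)]
c7 [([272.6, 17.8], 1639), ([351.1, 18.0], 1655), ([275.2, 96.2], 1681), ([349.1, 96.6], 1689)]
```

View pics/c7.png

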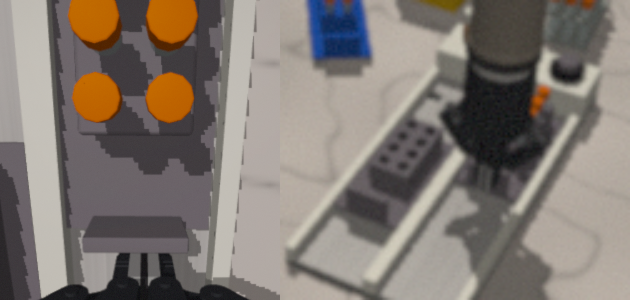

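```bash
python3 -m crank '[{"linear":[0.01,0,0],"dr":[0,0,0],"hand":-1},{"linear":[0.022,0,0],"dr":[0,0,0],"hand":-1},{"linear":[0.022,-0.04,0],"dr":[0,0,0],"hand":-1},{"linear":[0.022,-0.08,0],"dr":[0,0,0],"hand":-1},{"linear":[0.022,-0.12,0],"dr":[0,0,0],"hand":-1},{"linear":[0.022,-0.15,0],"dr":[0,0,0],"hand":-1},{"linear":[-0.015,-0.15,0],"dr":[0,0,0],"hand":-1},{"linear":[-0.055,-0.15,0],"dr":[0,0,0],"hand":-1},{"linear":[-0.095,-0.15,0],"dr":[0,0,0],"hand":-1},{"linear":[-0.135,-0.15,0],"dr":[0,0,0],"hand":-1}]'
python3 -m crank '[{"linear":[-0.04,0,0.01],"dr":[0,0,0],"hand":-1},{"linear":[-0.055,0,0.01],"dr":[0,0,0],"hand":-1},{"linear":[-0.055,0,0.01],"dr":[0,0,0],"hand":-1},{"linear":[-0.055,0,0.01],"dr":[0,0,0],"hand":-1}]'
python3 - <<'E'
from h import *
o=bot.get_obs();a=bot.read_camera("wrist");b=bot.read_camera("scene")
print(o["eef_pos"],o["contact_force"])
v=np.array([.539,.025,.0255]);e=o["eef_pos"]
print(proj("wrist",d2w(v,[(.065,.225,.066),(.05,.085-.08,.051)]),o).round(),proj("wrist",e,o).round())
cv2.imwrite("pics/c8.png",np.hstack([cv2.resize(a[0:400,160:480],(400,500)),cv2.resize(b[130:280,300:420],(400,500))]))
E
```

```text
t: 7.67
eef_pos: [0.5865, 0.1611, 0.1849]
tool_rot: [0.506, -0.505, 0.494, -0.494]
contact_force: [1.2, -0.3, -0.6]
gripper_width: 0.003
t: 8.0
eef_pos: [0.5949, 0.2157, 0.184]
tool_rot: [-0.506, 0.507, -0.494, 0.493]
contact_force: [0.4, -0.4, -1.0]
gripper_width: -0.0
[0.59491065 0.21570893 0.18395287] [ 0.36544138 -0.3959704  -1.01522303]
[[328. 159.]
 [314. 347.]] [[323. 258.]]
```

View pics/c8.png

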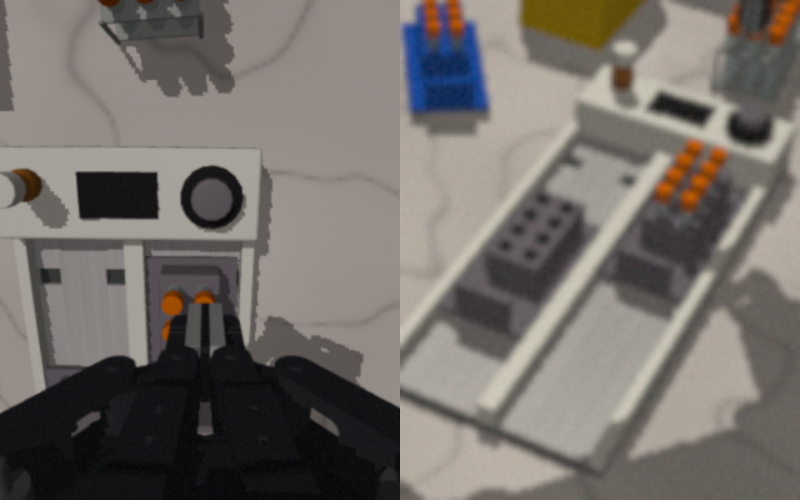

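```bash
python3 -m crank '[{"linear":[-0.0365,0,0.005],"dr":[0,0,0],"hand":-1},{"linear":[-0.0365,0.035,0.005],"dr":[0,0,0],"hand":-1},{"linear":[-0.0365,0.07,0.005],"dr":[0,0,0],"hand":-1},{"linear":[-0.0365,0.1,0.005],"dr":[0,0,0],"hand":-1},{"linear":[-0.0365,0.1,0.005],"dr":[0,0,0],"hand":-1},{"linear":[-0.0365,0.1,0.005],"dr":[0,0,0],"hand":-1}]'
python3 -m crank '[{"linear":[0,0.004,0],"dr":[0,0,0],"hand":-1},{"linear":[0,0.008,0],"dr":[0,0,0],"hand":-1},{"linear":[0,0.01,0],"dr":[0,0,0],"hand":-1},{"linear":[0,0.01,0],"dr":[0,0,0],"hand":-1}]'
```

```text
t: 8.6
eef_pos: [0.5988, 0.2491, 0.0833]
tool_rot: [-0.504, 0.507, -0.495, 0.494]
contact_force: [-0.6, 0.2, 0.7]
gripper_width: -0.0
t: 8.93
eef_pos: [0.5999, 0.2518, 0.0752]
tool_rot: [0.506, -0.506, 0.494, -0.494]
contact_force: [0.7, -0.6, 0.3]
gripper_width: -0.001
```

```bash
python3 -m crank '[{"linear":[0,0.002,0],"dr":[0,0,0],"hand":-1},{"linear":[0,0.005,0],"dr":[0,0,0],"hand":-1},{"linear":[0,0.007,0],"dr":[0,0,0],"hand":-1},{"linear":[0,0.007,0],"dr":[0,0,0],"hand":-1}]'
python3 -m crank '[{"linear":[0,0.001,0],"dr":[0,0,0],"hand":-1},{"linear":[0,0.002,0],"dr":[0,0,0],"hand":-1},{"linear":[0,0.003,0],"dr":[0,0,0],"hand":-1}]'
python3 -m crank '[{"linear":[0,0.001,0],"dr":[0,0,0],"hand":-1},{"linear":[0,0.002,0],"dr":[0,0,0],"hand":-1},{"linear":[0,0.002,0],"dr":[0,0,0],"hand":-1}]'
```

```text
t: 9.27
eef_pos: [0.6, 0.252, 0.0676]
tool_rot: [0.507, -0.506, 0.494, -0.494]
contact_force: [1.1, 0.6, 4.0]
gripper_width: 0.003
t: 9.52
eef_pos: [0.6001, 0.252, 0.0659]
tool_rot: [0.507, -0.506, 0.494, -0.494]
contact_force: [-3.9, -2.3, 19.9]
gripper_width: -0.002
t: 9.77
eef_pos: [0.6002, 0.2521, 0.0658]
tool_rot: [0.507, -0.505, 0.494, -0.494]
contact_force: [-7.3, -3.4, 26.0]
gripper_width: -0.004
```

```bash
python3 -m crank '[{"linear":[0,-0.01,0],"dr":[0,0,0],"hand":-1},{"linear":[0,-0.04,0],"dr":[0,0,0],"hand":-1},{"linear":[0,-0.08,0],"dr":[0,0,0],"hand":-1},{"linear":[0,-0.12,0],"dr":[0,0,0],"hand":-1},{"linear":[0,-0.12,0],"dr":[0,0,0],"hand":-1},{"linear":[0,-0.12,0],"dr":[0,0,0],"hand":-1},{"linear":[0,-0.12,0],"dr":[0,0,0],"hand":-1}]'
python3 - <<'E'
from h import *
o=bot.get_obs();a=bot.read_camera("wrist");b=bot.read_camera("scene");s=bot.read_camera("side")
v=np.array([.539,.025,.0255]);print(o["contact_force"])
cv2.imwrite("pics/c9.png",np.hstack([cv2.resize(s[160:270,185:365],(409,250)),cv2.resize(b[140:280,290:430],(250,250))]))
E
```

```text
t: 10.35
eef_pos: [0.5986, 0.2514, 0.1815]
tool_rot: [-0.506, 0.507, -0.494, 0.494]
contact_force: [-0.3, -0.7, -0.4]
gripper_width: 0.001
[-0.30902788 -0.67698144 -0.42652897]
```

View pics/c9.png

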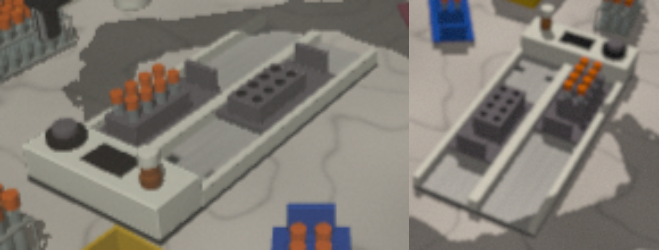

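The button is up, the carrier is seated and level, the empty carrier and vial are where they were, and the arm is clear.

```bash
python3 -c "
from station import bot
print(bot.hand_in())"
```

```text
the job is handed in; nothing more can be done
None
```

I pushed the orange-capped carrier along its lane with the shut fingers until it dropped into its notches. I then pressed the button, released it, moved clear and handed in at about 10.5 s. `hand_in` gives no verdict, so I don't know how it was judged.

- **Carrier seated:** in the wrist view the cap spacing shrank about 5%, front and rear alike, which fits a level 5 mm drop. The carrier then stopped hard, with the push force rising from about 3 N to 10 N, at the position the dock fit predicted.
- **Button:** it read about 4 N near 5 mm of travel, then a hard stop at 26 N about 6 mm below where contact was estimated to begin. I judged full depression from these forces, because the joint value could not be read. The last pictures show it back up.
- **Rest of the scene:** in the last pictures the empty carrier and the vial look unmoved, and the arm is about 11 cm above the button with contact force near zero. I did not check the tub, rack, beaker or marker separately; the arm did not go near them.
- **Disagreement:** the first dock fit from the fixed cameras was off by 3–5 mm compared with the wrist view, so I corrected it from the wrist view before pushing.

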